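# Relamp the courtyard lantern

## Task

The courtyard lantern has its shade off for relamping: take the new long LED lamp out of the rack and screw it clockwise, hand-tight and fully home, into the lampholder deep in the lantern's neck, finding the start of the thread gently by feel so that nothing is forced or cross-threaded. Leave the lamp standing straight with its cap pressing the lampholder's centre contact well down, and leave the two spent lamps and everything else on the table alone.

Things in the scene. Friction and masses are not known exactly. Their poses are not given: they have to be found in the camera images.
- lamp: the new LED lamp, the longest of the three in the rack: a straight white cylinder 52 mm across with rows of LED strips, 178 mm long in all, about 0.3 kg, upright with its screw cap down in a hole of the rack. Origin at the tip of the cap, +z along the lamp to its other end. The 52 mm body, where it may be gripped, runs from 36 mm to 178 mm above the tip
- lamp_shoulder (a point): centre of the lamp's square shoulder, 36 mm above the tip, where the body begins. Below it is the cap: from the tip a black cone growing from 13 to 33 mm diameter at 12.5 mm, then the shell with a right-hand round thread of pitch 6.35 mm, 39.4 mm over the ridges; the ridge's lower end is 13 mm above the tip
- lantern: the dark metal lantern foot, fixed to the table, without shade and roof. Origin at the centre of its underside, z up. Round foot 156 mm across; an upright open neck, 66 mm inside and 75 mm outside diameter, 128 mm high; round it a flange 116 mm across at 88 to 104 mm height with three small screws that reach 70 mm from the axis
- neck_rim (a point): centre of the open upper rim of the lantern's neck, 128 mm above the lantern's origin. With the lamp home its upper 67 to 91 mm stand out above this rim
- holder_nominal (a point): usual place of the rim of the white ceramic lampholder, a cup 46 mm wide in the neck, 65 mm above the lantern's origin. The real rim lies up to 12 mm higher or lower and 2.6 mm off the axis; it yields sideways (3 mm, 2.5 N), not down. Its thread begins 16 mm below its rim, one turn, starting at any angle. The lamp lands on it with its tip 20 to 52 mm above the lantern's origin
- centre_contact (a joint): the spring contact at the bottom of the lampholder, in m: 0 free, growing as the lamp's tip pushes it down (0.8 N per mm), about 0.005 when the lamp is home, its shoulder on the lampholder's rim. From landing on the thread to home takes 0.5 to 1.8 turns clockwise seen from above, sinking 6.35 mm a turn; then the torque rises
- rack: plywood lamp rack, fixed, 78 by 285 mm, top at 42 mm; origin at the centre of its underside, three holes of 43 mm in a row along its y at -95, 0 and 95 mm. The lamps stand in the holes, in any order, each resting on its shoulder with the tip 6 mm above the table
- old_tube: spent lamp, clear glass tube 43 mm across, 143 mm long, in a hole of the rack; origin at the tip of its cap
- old_bulb: spent lamp, opal bulb 66 mm across, 140 mm long, in a hole of the rack; origin at the tip of its cap
- cup0: votive glass cup, 58 mm across, 55 mm high, standing near the lantern; origin under its foot
- cup1: another votive glass cup, behind the rack; origin under its foot
- cup2: another votive glass cup, in front of the rack; origin under its foot
- screwdriver: screwdriver 190 mm long lying near the lantern, along its own x
- shade: the lantern's opal glass shade, an open cylinder 124 mm across and 165 mm high, standing to the right; origin at the centre of its lower edge

How it is judged (in metres and radians):
On the way, in this order (a step that is already met when the one before it is completed fails the run):
1. the lamp is lifted clear of the rack (height (world z) of lamp above 0.06 m), for 0.1 s.
2. the lamp's cap is down in the lantern's neck, in the lampholder (z of lamp in the frame of lantern below 0.058 m and horizontal distance between lamp and lantern below 0.008 m), for 0.1 s.
At the end, for the whole second after the job is handed in: the lamp is screwed home in the lampholder, pressing the centre contact down by more than 3.8 mm (it is 5 mm at the very end), straight (within 0.04 rad of upright), its tip within 7 mm of the lantern's axis, at rest and released (value of joint centre_contact above 0.0038 m and angle between lamp's own z axis and vertical below 0.04 rad and horizontal distance between lamp and lantern below 0.007 m and linear speed of lamp below 0.02 m/s); the robot touches nothing.
It fails at once if the lamp is forced before its thread has drawn it down: it presses or knocks on the lantern or its lampholder with more than 25 N (contact force between lamp and lantern above 25 N and value of joint centre_contact below 0.002 m).
It fails at once if the lamp is overtightened: the lantern bears on it with more than 250 N (contact force between lamp and lantern above 250 N).
It fails at once if a spent lamp, a cup, the screwdriver or the shade is moved by more than 30 mm (distance of any of old_tube, old_bulb, cup0, cup1, cup2, screwdriver, shade from where it was at the start of the episode above 0.03 m).
It also fails if it takes over 72 s, if anything falls off the work surface, if the arm or the gripper's body presses on something with over 40 N, if the wrist force passes 120 N, or if a joint passes its speed limit or range.

## Robot

A 6-joint arm with a two-finger parallel gripper is mounted at the origin on the work surface. World frame = base frame: x ahead of the robot, y to its left, z up, the work surface at z = 0. Lengths are in mm, angles in degrees, forces in N, time in s.
With the tool pointing down it reaches from about 350 to 850 mm from the base axis. Payload 8.1 kg.
Tool frame: the origin (TCP) lies at the very end of the fingers, on their centre line; the grasp point (between the pads) lies 19 mm behind it; z points along the fingers, y is the line along which they close (so a half turn about z gives the same grasp; the last joint's range is limited). The gripper opens to 85 mm and grips with 20 to 120 N. Pads are 22 mm wide; open, the fingers measure 114 mm over their backs; the gripper's body (76 mm by 85 mm) begins 54 mm behind the grasp point. The pads swing forward as they close: fully open they stand 13 mm farther back than shut.
Start: joints at [-75.367, 7.471, 85.268, -0, 87.261, -4.893], TCP at [200.565, -565.49, 231.292] pointing down, gripper open.
Joint ranges: [-169.43, 169.43], [-51.17, 129.36], [1.28, 143.12], [-76.62, 256.62], [0, 156.53], [-152.29, 152.29]. Speed limits (degrees/s): [136.94, 136.94, 159.86, 180, 180, 180].

## Interface

Orientations are given as [roll, pitch, yaw] about the fixed x, y, z axes, in that order (R = Rz(yaw) Ry(pitch) Rx(roll)).
In Python, from bench import sense, eyes, job, models gives the robot as it stands. The module is installed in compiled form; this text tells all that it offers.
- The arm moves only by the tool apply_moves, never from a script. Its argument "rows" is a list of rows, each a list of 6 numbers: the shift along the tool's x, y, z in mm, then the turn, a rotation vector about the tool's x, y, z in rad. In form: [[dx, dy, dz, rx, ry, rz], ...]. A call has exactly 5 rows; each row shifts and turns the commanded pose from where the row before left it, along the tool's axes as they then stand; what a row does not reach is not made up. A row lasts 1/8 s, in which the tool goes at most 62.5 mm and 10.7 degrees, less where a joint would pass 70% of its speed; a pose out of reach is approached as far as the arm can. A call is refused whole if a number of a shift passes 62.5 or a number of a turn 0.188, either way. A call with a gripper value outside its range is refused whole. "fingers" is the finger opening in mm, from 0 to 85.4, set as the call begins (left out, the last holds). The fingers move at their own pace and stop on an object; "grip_force" is the grip in N (left out, the last holds). Time passes only in rows, so rows that do not move let the fingers close, or fill a call up. It gives the time, the measured TCP pose, the force, the opening and the grip force at its end, in the units of the state.
- sense(): the state, without advancing time (a new reading comes with each control period).
- eyes.snapshot(name): name is "scene" or "top" or "wrist"; returns (picture, depth): 400x640x3 uint8, red, green, blue; 400x640 float32, mm along the optical axis (not along the pixel's ray), 0 where there is no reading.
- eyes.get_calibration(name): a dict with "intrinsics" (3x3 intrinsics, pixels), "R" (3x3) and "t" (3): a world point X has camera coordinates R X + t; the wrist camera has in their place "mount" (4x4, takes a point from camera to tool coordinates, whose origin is the TCP and whose axes are the flange's). Camera axes: x right, y down, z forward; pixel columns grow to the right and rows downward; lengths in mm; the calibration is good to about 2 mm. The wrist camera is an equidistant fisheye: a pixel r from the principal point sees the ray r / f radians off the axis. A picture is of the moment at which its call begins: read the wrist's pose just before it. get_calibration takes no time and is no camera call.
- job.hand_in(): hands the job in; it is judged then, once.
Trained networks look in the newest picture that a camera, given by its name, has taken for a name from the list of things; names that differ only in an ending like _2 or _b are one class to them, and where a whole thing is asked for, a point or a joint stands for the part that bears it (a point fixed in the world has none). Each returns a list of dicts, best first, with "confidence" (0 to 1); they miss things now and then, are a little off and sometimes report something else, mostly with a low value. They report only what shows in the picture. A call takes as long as a camera call.
- models.boxes_of(name, camera): "xyz" ([x, y, z] in mm, in world coordinates, good to about 4 mm: the middle of the surface that is visible of it).
- models.cut_out(name, camera): "pixels" (400x640 bool, what is visible of it).
- models.place_of(name, camera): "xyz" ([x, y, z] in mm, in world coordinates, good to about 4 mm: a listed point, or the origin of a listed thing).
The state is a dict: "time": time; "joint_pos": joint angles; "qd": joint speeds; "joint_efforts": joint torques, N m; "tool_pos": TCP position; "tcp_rot": TCP orientation; "ft_force": force on the tool from outside, world axes, zero at the start; "wrist_torque": the same for the moment, N m; "finger_gap": finger opening in mm; "grip_force": force on a finger pad.
Only numpy, scipy, OpenCV 4.12 (cv2) and the standard library are available. Lean on these libraries where they do the work, as an engineer would, in place of code of your own. Each camera call takes 0.05 s, during which the arm holds its last target. There are 200 camera calls.

## Working session

There is one attempt and no reset: what is moved stays moved. The work goes in short steps, Python scripts to look and compute and a tool call to move; the robot and the scene stay as the last step left them, time stands still between calls to the robot, and variables do not carry over. Pictures are saved under pics/ and viewed, at most 10 in all, crops included, and the job is handed in when it is done.

Besides the shell and the picture viewer there is one more tool, called after "Request:" by a JSON object that holds its "method" and its "body". apply_moves: Moves the arm, as the interface text tells. Its arguments: {"type":"object","properties":{"rows":{"type":"array"},"fingers":{"type":"number"},"grip_force":{"type":"number"}},"required":["rows"]}

```bash
mkdir -p pics; python3 - <<'E'
from bench import sense, eyes, job, models
import cv2,numpy as np
s=sense();print(s)
for c in ["scene","top"]:
    p,d=eyes.snapshot(c);cv2.imwrite(f"pics/{c}0.png",p[:,:,::-1])
    for n in ["lamp","lantern","neck_rim","holder_nominal","rack","old_tube","old_bulb","cup0","cup1","cup2","screwdriver","shade"]:
        try:
            r=models.place_of(n,c);print(c,n,[(np.round(x['xyz']).tolist(),round(x['confidence'],2)) for x in r[:3]])
        except Exception as e: print(n,e)
E
```

```text
{'time': 0.0, 'joint_pos': array([-7.53664634e+01,  7.51351027e+00,  8.53302117e+01, -3.32967331e-04,
        8.72607192e+01, -4.89219025e+00]), 'qd': array([-0.00553261, -0.03384026,  0.00514943, -0.10116853,  0.0244621 ,
       -0.03703566]), 'joint_efforts': array([ 1.97832342e-03, -5.69405723e+01, -5.00545406e+01,  1.36505651e-04,
        1.52164930e-02, -1.18570472e-05]), 'tool_pos': array([ 200.42656269, -564.9522767 ,  230.25214442]), 'tcp_rot': array([-1.79895911e+02, -8.57550657e-03,  1.95257353e+01]), 'ft_force': array([ 0.79735609,  0.98385548, -0.65889618]), 'wrist_torque': array([0.00952773, 0.00866246, 0.03750526]), 'grip_force': 0.0, 'finger_gap': 85.09110560498}
scene lamp [([506.0, 95.0, 7.0], 0.94), ([501.0, -244.0, 128.0], 0.56)]
scene lantern [([495.0, -243.0, -1.0], 0.61)]
scene neck_rim [([500.0, -241.0, 126.0], 0.81)]
scene holder_nominal [([499.0, -243.0, 67.0], 0.69)]
scene rack [([536.0, 180.0, 3.0], 0.72)]
scene old_tube [([566.0, 270.0, 6.0], 0.96)]
scene old_bulb [([534.0, 184.0, 6.0], 0.63), ([555.0, -561.0, -3.0], 0.52)]
scene cup0 [([647.0, 186.0, -2.0
[... 445 characters left out ...]
74), ([534.0, 186.0, -0.0], 0.24)]
top neck_rim [([499.0, -235.0, 127.0], 0.7)]
top holder_nominal [([500.0, -242.0, 64.0], 0.78)]
top rack [([495.0, -237.0, 131.0], 0.43)]
top old_tube [([570.0, 276.0, 5.0], 0.69), ([537.0, 184.0, -1.0], 0.35)]
top old_bulb [([536.0, 181.0, 2.0], 0.65)]
top cup0 [([646.0, 186.0, -0.0], 0.84), ([633.0, -257.0, 2.0], 0.8), ([478.0, 297.0, 4.0], 0.78)]
top cup1 [([646.0, 186.0, -0.0], 0.84), ([633.0, -257.0, 2.0], 0.8), ([478.0, 297.0, 4.0], 0.78)]
top cup2 [([646.0, 186.0, -0.0], 0.84), ([633.0, -257.0, 2.0], 0.8), ([478.0, 297.0, 4.0], 0.78)]
top screwdriver [([424.0, -392.0, 2.0], 0.82), ([555.0, -556.0, 0.0], 0.7)]
top shade [([557.0, -559.0, -3.0], 0.56)]
```

View pics/scene0.png

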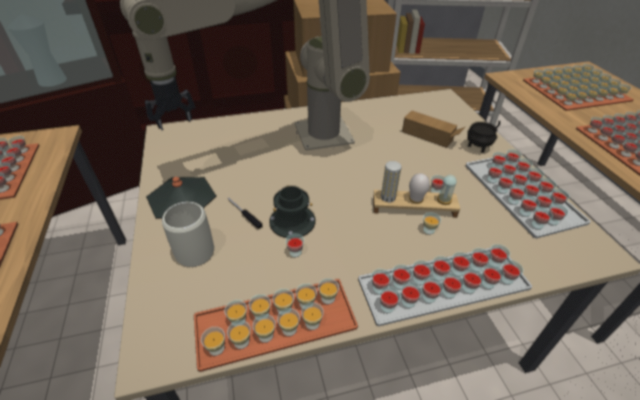

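View pics/top0.png

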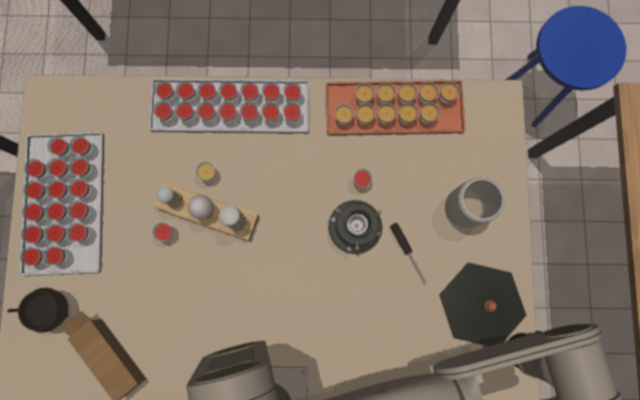

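```bash
cat > h.py <<'E'
import numpy as np
from bench import eyes
def cloud(c):
    p,d=eyes.snapshot(c);K=eyes.get_calibration(c);I=np.array(K['intrinsics']);R=np.array(K['R']);t=np.array(K['t']).ravel()
    v,u=np.nonzero(d>0);z=d[v,u]
    C=np.c_[(u-I[0,2])/I[0,0]*z,(v-I[1,2])/I[1,1]*z,z]
    return (C-t)@R,p[v,u],np.c_[u,v]
def circ(P):
    A=np.c_[2*P[:,:2],np.ones(len(P))];b=(P[:,:2]**2).sum(1)
    s=np.linalg.lstsq(A,b,rcond=None)[0];return s[:2],np.sqrt(s[2]+s[:2]@s[:2])
E
python3 - <<'E'
from h import *
for c in ["scene","top"]:
    X,col,uv=cloud(c)
    K=eyes.get_calibration(c);print(c,'campos',-np.array(K['R']).T@np.array(K['t']).ravel())
    near=lambda x,y,r:np.hypot(X[:,0]-x,X[:,1]-y)<r
    m=near(508,92,45)&(X[:,2]>60)
    P=X[m];print('lamp',len(P),P[:,2].max())
    tp=P[P[:,2]>P[:,2].max()-5];print('top mean',tp.mean(0),(tp.max(0)+tp.min(0))/2,np.ptp(tp,axis=0))
    sd=P[(P[:,2]<165)&(P[:,2]>70)];
    if len(sd)>50: print('side',len(sd),circ(sd))
    m=near(498,-240,50)&(X[:,2]>120)&(X[:,2]<136);P=X[m];print('rim',len(P),P[:,2].mean(),circ(P),(P.max(0)+P.min(0))/2,np.ptp(P,axis=0))
    m=near(498,-240,75)&(X[:,2]>95)&(X[:,2]<110);P=X[m];print('flange',len(P),circ(P),(P.max(0)+P.min(0))/2,np.ptp(P,axis=0))
    m=near(498,-240,30)&(X[:,2]<120);P=X[m];print('inside',len(P),np.histogram(P[:,2],range(0,125,6)) if len(P) else 0)
E
```

```text
scene campos [1421.44108965 -389.2337817   945.75158162]
lamp 581 188.50676094895658
top mean [508.51008052  91.38575546 185.32715247] [510.92588044  92.75606651 186.01476936] [46.71596443 38.85029784  4.98398319]
side 360 (array([507.44146822,  93.20975622]), np.float64(24.300898314742224))
rim 164 126.38094677395945 (array([ 498.6366459 , -240.76291225]), np.float64(35.00684261751696)) [ 497.34220154 -240.26279931  126.14474835] [81.88356615 75.24263704 12.07504612]
flange 370 (array([ 503.72595669, -240.97104059]), np.float64(47.45850860581225)) [ 504.6487699  -241.2901303   102.50847732] [107.92234859 123.55227883  14.89301966]
inside 1 (array([0, 0, 0, 0, 0, 0, 0, 0, 0, 0, 0, 0, 0, 1, 0, 0, 0, 0, 0, 0]), array([  0,   6,  12,  18,  24,  30,  36,  42,  48,  54,  60,  66,  72,
        78,  84,  90,  96, 102, 108, 114, 120]))
top campos [ 340.96111325 -120.12903907 1493.13921346]
lamp 463 190.88013426904016
top mean [505.85580201  92.35462146 187.33525639] [507.82071402  93.80304613 188.39710796] [38.02280267 42.83314184  4.96605262]
side 114 (array([506.16263422,  92.76451624]), np.float64(25.12555944816377))
rim 161 127.46670236072008 (array([ 497.61711048, -240.54182541]), np.float64(35.093618377761516)) [ 497.32890961 -240.54298828  127.43934818] [72.61249955 72.14816371 14.7505801 ]
flange 410 (array([ 497.90720551, -240.79128322]), np.float64(51.95073869373675)) [ 492.531899   -242.82934574  102.5005324 ] [127.87459748 122.23457213  14.98083793]
inside 328 (array([ 1,  2,  3,  8, 63, 40, 15, 16, 42, 27, 38, 64,  9,  0,  0,  0,  0,
        0,  0,  0]), array([  0,   6,  12,  18,  24,  30,  36,  42,  48,  54,  60,  66,  72,
        78,  84,  90,  96, 102, 108, 114, 120]))
```

The lamp is the tall white cylinder at the rack's near end, scene px (391,180) and top px (231,217). The lantern is at scene (291,210) and top (357,226), with the holder visible inside its neck. The spent bulb and tube are farther along the rack. I'll pass over the lantern for a wrist look on the way to the lamp.

```bash
cat > plan.py <<'E'
import sys,json,numpy as np
# plan.py x y z yaw n : rows from commanded pose in cmd.json (tool down)
def plan(c,t,n):
    rows=[];d=(np.array(t)-c)/n;p=np.array(c,float)
    for i in range(n):
        a=np.radians(p[3]);dx,dy=d[:2]
        r=[dx*np.cos(a)+dy*np.sin(a),dx*np.sin(a)-dy*np.cos(a),-d[2],0,0,-np.radians(d[3])]
        r=[round(v,1) for v in r[:3]]+[0,0,round(r[5],3)];rows.append(r);p=step(p,r)
    return rows,p
def step(p,r):
    a=np.radians(p[3]);return np.array([p[0]+r[0]*np.cos(a)+r[1]*np.sin(a),p[1]+r[0]*np.sin(a)-r[1]*np.cos(a),p[2]-r[2],p[3]-np.degrees(r[5])])
if __name__=="__main__":
    c=np.array(json.load(open('cmd.json')));*t,n=map(float,sys.argv[1:])
    rows,p=plan(c,t,int(n));json.dump(p.tolist(),open('cmd.json','w'))
    for i in range(0,len(rows),5): print(json.dumps(rows[i:i+5]))
    print(p.round(2))
E
echo '[200.565,-565.49,231.292,19.526]'>cmd.json
python3 plan.py 470 -240.6 330 115 10
python3 - <<'E'
from bench import eyes
print(eyes.get_calibration('wrist'))
from h import *
X,col,uv=cloud('top')
m=(np.hypot(X[:,0]-498,X[:,1]+240.6)<31)&(X[:,2]>54)&(X[:,2]<80);P=X[m];print(len(P),np.percentile(P[:,2],[5,25,50,75,95]))
for lo in (60,64,68):
    Q=P[P[:,2]>lo];print(lo,circ(Q),(Q.max(0)+Q.min(0))/2,np.ptp(Q,axis=0))
E
```

```text
[[36.3, -21.6, -9.9, 0, 0, -0.167], [39.3, -15.3, -9.9, 0, 0, -0.167], [41.3, -8.5, -9.9, 0, 0, -0.167], [42.2, -1.5, -9.9, 0, 0, -0.167], [41.8, 5.5, -9.9, 0, 0, -0.167]]
[[40.4, 12.4, -9.9, 0, 0, -0.167], [37.7, 18.9, -9.9, 0, 0, -0.167], [34.1, 24.9, -9.9, 0, 0, -0.167], [29.5, 30.2, -9.9, 0, 0, -0.167], [24.0, 34.7, -9.9, 0, 0, -0.167]]
[ 470.03 -240.68  330.29  115.21]
{'intrinsics': array([[309.70691629,   0.        , 318.31854629],
       [  0.        , 309.70691629, 197.53873472],
       [  0.        ,   0.        ,   1.        ]]), 'mount': array([[-4.53544403e-04, -9.55182848e-01, -2.96016084e-01,
         7.54128564e+01],
       [ 9.99999327e-01, -1.17246494e-04, -1.15383007e-03,
        -1.15515744e+00],
       [ 1.06741184e-03, -2.96016408e-01,  9.55182258e-01,
        -1.42106005e+02],
       [ 0.00000000e+00,  0.00000000e+00,  0.00000000e+00,
         1.00000000e+00]])}
136 [55.28800705 62.63594829 66.43671909 68.75485912 72.61095294]
60 (array([ 499.1626166 , -241.72863999]), np.float64(25.389580738090146)) [ 498.66926471 -241.47973027   68.13217238] [53.88065923 55.5126486  15.76003348]
64 (array([ 499.14016223, -241.82427726]), np.float64(25.417484201515368)) [ 498.40424037 -241.47973027   70.03190386] [53.35061055 55.5126486  11.96057053]
68 (array([ 498.79894349, -241.95508661]), np.float64(25.587642589986572)) [ 498.13562898 -242.46552222   72.03459163] [52.81338777 52.85005279  7.95519498]
```

```bash
echo '[200.565,-565.49,231.292,19.526]'>cmd.json
python3 plan.py 529 -308 330 115 10
```

```text
[[39.6, -13.3, -9.9, 0, 0, -0.167], [41.2, -6.5, -9.9, 0, 0, -0.167], [41.7, 0.4, -9.9, 0, 0, -0.167], [41.1, 7.3, -9.9, 0, 0, -0.167], [39.3, 14.1, -9.9, 0, 0, -0.167]]
[[36.4, 20.4, -9.9, 0, 0, -0.167], [32.5, 26.2, -9.9, 0, 0, -0.167], [27.7, 31.2, -9.9, 0, 0, -0.167], [22.1, 35.4, -9.9, 0, 0, -0.167], [15.9, 38.6, -9.9, 0, 0, -0.167]]
[ 529.07 -308.06  330.29  115.21]
```

Request:
{"method": "apply_moves", "body": {"rows": [[39.6,-13.3,-9.9,0,0,-0.167],[41.2,-6.5,-9.9,0,0,-0.167],[41.7,0.4,-9.9,0,0,-0.167],[41.1,7.3,-9.9,0,0,-0.167],[39.3,14.1,-9.9,0,0,-0.167]]}}

```text
time: 2.08
tool_pos: [365.7, -435.8, 281.2]
tcp_rot: [180.0, 0.0, 67.7]
ft_force: [0.3, -0.6, 0.1]
finger_gap: 85.4
grip_force: 0.0
```

Request:
{"method": "apply_moves", "body": {"rows": [[36.4,20.4,-9.9,0,0,-0.167],[32.5,26.2,-9.9,0,0,-0.167],[27.7,31.2,-9.9,0,0,-0.167],[22.1,35.4,-9.9,0,0,-0.167],[15.9,38.6,-9.9,0,0,-0.167]]}}

```text
time: 2.7
tool_pos: [530.1, -307.1, 330.7]
tcp_rot: [180.0, 0.0, 115.5]
ft_force: [-0.3, -0.7, -0.4]
finger_gap: 85.0
grip_force: 0.0
```

Request:
{"method": "apply_moves", "body": {"rows": [[0,0,0,0,0,0],[0,0,0,0,0,0],[0,0,0,0,0,0],[0,0,0,0,0,0],[0,0,0,0,0,0]]}}

```text
time: 3.32
tool_pos: [528.6, -308.6, 330.2]
tcp_rot: [-180.0, -0.0, 115.1]
ft_force: [-0.4, -0.0, -0.1]
finger_gap: 85.4
grip_force: 0.0
```

```bash
cat >> h.py <<'E'
from scipy.spatial.transform import Rotation as Ro
def wcloud():
    from bench import sense
    s=sense();p,d=eyes.snapshot('wrist');K=eyes.get_calibration('wrist');I=np.array(K['intrinsics']);M=np.array(K['mount'])
    v,u=np.nonzero(d>0);z=d[v,u];a=(u-I[0,2]);b=(v-I[1,2]);r=np.hypot(a,b)+1e-9;th=r/I[0,0]
    C=np.c_[np.tan(th)*a/r*z,np.tan(th)*b/r*z,z]
    T=C@M[:3,:3].T+M[:3,3]
    R=Ro.from_euler('xyz',s['tcp_rot'],degrees=True).as_matrix()
    return T@R.T+s['tool_pos'],p,np.c_[u,v],s
E
python3 - <<'E'
from h import *
import cv2
from bench import models
X,p,uv,s=wcloud();cv2.imwrite('pics/w1.png',p[:,:,::-1]);print(s['tool_pos'],s['tcp_rot'],s['joint_pos'].round(1))
n=lambda r:np.hypot(X[:,0]-498,X[:,1]+240.6)<r
P=X[n(45)&(X[:,2]>122)&(X[:,2]<134)];print('rim',len(P),np.median(P[:,2]),circ(P))
P=X[n(30)&(X[:,2]<110)];h,e=np.histogram(P[:,2],range(0,112,4));print(list(zip(e,h)))
for nme in ['holder_nominal','neck_rim']: print([(x['xyz'],x['confidence']) for x in models.place_of(nme,'wrist')[:2]])
E
```

```text
[ 528.58448066 -308.56420433  330.23792154] [-1.79994819e+02 -4.92796909e-03  1.15137007e+02] [-35.1   8.3  74.1  -0.   97.6 -60.2]
rim 897 127.4433967874769 (array([ 496.73580583, -239.73548917]), np.float64(34.87952955762518))
[(np.int64(0), np.int64(0)), (np.int64(4), np.int64(0)), (np.int64(8), np.int64(0)), (np.int64(12), np.int64(0)), (np.int64(16), np.int64(0)), (np.int64(20), np.int64(0)), (np.int64(24), np.int64(207)), (np.int64(28), np.int64(241)), (np.int64(32), np.int64(33)), (np.int64(36), np.int64(29)), (np.int64(40), np.int64(0)), (np.int64(44), np.int64(59)), (np.int64(48), np.int64(144)), (np.int64(52), np.int64(213)), (np.int64(56), np.int64(21)), (np.int64(60), np.int64(21)), (np.int64(64), np.int64(409)), (np.int64(68), np.int64(57)), (np.int64(72), np.int64(0)), (np.int64(76), np.int64(0)), (np.int64(80), np.int64(0)), (np.int64(84), np.int64(0)), (np.int64(88), np.int64(0)), (np.int64(92), np.int64(0)), (np.int64(96), np.int64(0)), (np.int64(100), np.int64(0)), (np.int64(104), np.int64(0))]
[([498.6, -240.9, 67.2], 0.75)]
[([497.3, -239.2, 126.1], 0.95), ([553.5, -561.9, -1.3], 0.45)]
```

View pics/w1.png

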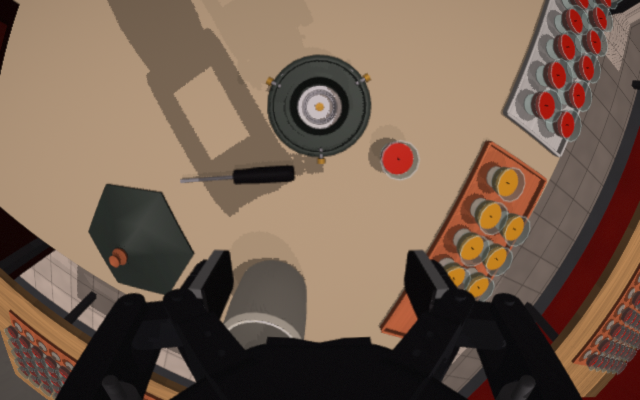

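The wrist view looks straight down the neck. The white holder is at px (319,106), flange around it, and the ring of the rim is clear. Holder rim is at about z = 67.

```bash
echo '[529.07,-308.06,330.29,115.21]'>cmd.json
python3 - <<'E'
from h import *
X,p,uv,s=wcloud()
n=np.hypot(X[:,0]-497,X[:,1]+240)
for lo,hi,r in ((62,72,30),(64,70,30)):
    P=X[(n<r)&(X[:,2]>lo)&(X[:,2]<hi)];c,R=circ(P);q=np.hypot(*(P[:,:2]-c).T);print(len(P),np.median(P[:,2]),c,R,np.percentile(q,[5,50,95]))
P=X[(n<31)&(X[:,2]>44)&(X[:,2]<58)];print(circ(P))
E
python3 plan.py 480 62 300 210 10
```

```text
478 67.0177683779084 [ 497.79368408 -240.47769391] 25.3552424493537 [22.9119815  25.34724517 27.57990616]
468 67.04316334270553 [ 497.78991478 -240.50456242] 25.403387671042797 [23.04986617 25.40384355 27.59941566]
(array([ 497.81495299, -240.55284102]), np.float64(20.508562226527317))
[[35.6, 11.3, 3.0, 0, 0, -0.165], [33.2, 17.0, 3.0, 0, 0, -0.165], [30.0, 22.2, 3.0, 0, 0, -0.165], [25.9, 26.9, 3.0, 0, 0, -0.165], [21.2, 30.8, 3.0, 0, 0, -0.165]]
[[15.8, 33.8, 3.0, 0, 0, -0.165], [10.1, 36.0, 3.0, 0, 0, -0.165], [4.0, 37.1, 3.0, 0, 0, -0.165], [-2.1, 37.3, 3.0, 0, 0, -0.165], [-8.2, 36.4, 3.0, 0, 0, -0.165]]
[479.87  62.07 300.29 209.75]
```

```bash
echo '[529.07,-308.06,330.29,115.21]'>cmd.json
python3 plan.py 507 92.5 290 210 10
```

```text
[[37.2, 15.1, 4.0, 0, 0, -0.165], [34.2, 21.0, 4.0, 0, 0, -0.165], [30.3, 26.3, 4.0, 0, 0, -0.165], [25.6, 30.9, 4.0, 0, 0, -0.165], [20.1, 34.7, 4.0, 0, 0, -0.165]]
[[14.2, 37.5, 4.0, 0, 0, -0.165], [7.8, 39.3, 4.0, 0, 0, -0.165], [1.2, 40.1, 4.0, 0, 0, -0.165], [-5.4, 39.8, 4.0, 0, 0, -0.165], [-11.8, 38.3, 4.0, 0, 0, -0.165]]
[507.05  92.49 290.29 209.75]
```

Request:
{"method": "apply_moves", "body": {"rows": [[37.2,15.1,4.0,0,0,-0.165],[34.2,21.0,4.0,0,0,-0.165],[30.3,26.3,4.0,0,0,-0.165],[25.6,30.9,4.0,0,0,-0.165],[20.1,34.7,4.0,0,0,-0.165]]}}

```text
time: 4.15
tool_pos: [517.9, -106.5, 310.3]
tcp_rot: [180.0, 0.0, 162.8]
ft_force: [-0.5, -0.7, 0.5]
finger_gap: 84.9
grip_force: 0.0
```

Request:
{"method": "apply_moves", "body": {"rows": [[14.2,37.5,4.0,0,0,-0.165],[7.8,39.3,4.0,0,0,-0.165],[1.2,40.1,4.0,0,0,-0.165],[-5.4,39.8,4.0,0,0,-0.165],[-11.8,38.3,4.0,0,0,-0.165]]}}

```text
time: 4.78
tool_pos: [506.8, 93.8, 290.4]
tcp_rot: [-180.0, 0.0, -149.9]
ft_force: [0.4, -0.1, 1.0]
finger_gap: 85.1
grip_force: 0.0
```

Request:
{"method": "apply_moves", "body": {"rows": [[0,0,0,0,0,0],[0,0,0,0,0,0],[0,0,0,0,0,0],[0,0,0,0,0,0],[0,0,0,0,0,0]]}}

```text
time: 5.4
tool_pos: [507.2, 91.9, 290.4]
tcp_rot: [-180.0, 0.0, -150.3]
ft_force: [-0.3, 0.9, -0.7]
finger_gap: 85.5
grip_force: 0.0
```

```bash

python3 - <<'E'
from h import *
import cv2
X,p,uv,s=wcloud();cv2.imwrite('pics/w2.png',p[:,:,::-1]);print(s['tool_pos'],s['tcp_rot'],s['joint_pos'].round(1))
n=np.hypot(X[:,0]-507,X[:,1]-92.5)
P=X[(n<40)&(X[:,2]>150)&(X[:,2]<215)];z=np.percentile(P[:,2],90);print(len(P),z)
T=P[abs(P[:,2]-z)<4];print(len(T),np.median(T[:,2]),T.mean(0),(T.max(0)+T.min(0))/2,np.ptp(T,axis=0))
S=P[P[:,2]<z-8];print('side',len(S),circ(S) if len(S)>30 else '')
E
```

```text
[507.16998315  91.89211968 290.37906549] [-1.79994706e+02  5.16506821e-03 -1.50326460e+02] [   4.6   -6.7   93.4   -0.    93.3 -115.1]
2953 184.00902023054354
2337 183.00847712481385 [504.13013146  93.76410956 182.74397932] [505.48828374  94.5108028  182.87135802] [48.81589208 49.32056734  5.70284818]
side 316 (array([505.09922019,  94.38816155]), np.float64(25.80415934325695))
```

View pics/w2.png

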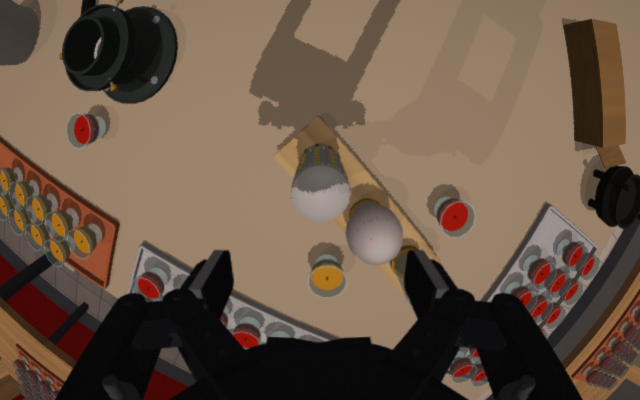

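The wrist view shows the lamp top at px (320,200), centred between the fingers; the bulb at (372,235) is clear of them. Descending.

```bash
python3 plan.py 505.7 93.8 142 209.75 5
```

```text
[[0.1, 0.4, 29.7, 0, 0, -0.0], [0.1, 0.4, 29.7, 0, 0, -0.0], [0.1, 0.4, 29.7, 0, 0, -0.0], [0.1, 0.4, 29.7, 0, 0, -0.0], [0.1, 0.4, 29.7, 0, 0, -0.0]]
[505.62  93.98 141.79 209.75]
```

Request:
{"method": "apply_moves", "body": {"rows": [[0.1,0.4,29.7,0,0,0],[0.1,0.4,29.7,0,0,0],[0.1,0.4,29.7,0,0,0],[0.1,0.4,29.7,0,0,0],[0.1,0.4,29.7,0,0,0]]}}

```text
time: 6.08
tool_pos: [505.6, 93.8, 140.9]
tcp_rot: [-180.0, 0.0, -150.3]
ft_force: [-0.1, -0.5, -0.7]
finger_gap: 85.6
grip_force: 0.0
```

Request:
{"method": "apply_moves", "body": {"rows": [[0,0,0,0,0,0],[0,0,0,0,0,0],[0,0,0,0,0,0],[0,0,0,0,0,0],[0,0,0,0,0,0]], "fingers": 40, "grip_force": 50}}

```text
time: 6.7
tool_pos: [506.7, 94.0, 143.3]
tcp_rot: [-179.9, 0.1, -150.3]
ft_force: [-0.1, -0.6, 6.3]
finger_gap: 50.8
grip_force: 53.2
```

Request:
{"method": "apply_moves", "body": {"rows": [[0,0,0,0,0,0],[0,0,0,0,0,0],[0,0,0,0,0,0],[0,0,0,0,0,0],[0,0,0,0,0,0]]}}

```text
time: 7.32
tool_pos: [506.7, 94.0, 143.3]
tcp_rot: [-179.9, 0.1, -150.3]
ft_force: [-0.1, -1.1, 5.5]
finger_gap: 50.8
grip_force: 53.2
```

Request:
{"method": "apply_moves", "body": {"rows": [[0,0,-10,0,0,0],[0,0,-30,0,0,0],[0,0,-40,0,0,0],[0,0,-40,0,0,0],[0,0,-40,0,0,0]]}}

```text
time: 7.95
tool_pos: [505.0, 94.0, 302.9]
tcp_rot: [180.0, -0.1, -150.3]
ft_force: [1.0, -0.9, -3.8]
finger_gap: 50.9
grip_force: 53.8
```

```bash
echo '[505.62,93.98,301.79,209.75]'>cmd.json
python3 plan.py 497.8 -240.5 301.8 204 10
```

```text
[[17.3, -28.7, -0.0, 0, 0, 0.01], [17.0, -28.8, -0.0, 0, 0, 0.01], [16.7, -29.0, -0.0, 0, 0, 0.01], [16.4, -29.2, -0.0, 0, 0, 0.01], [16.1, -29.3, -0.0, 0, 0, 0.01]]
[[15.8, -29.5, -0.0, 0, 0, 0.01], [15.5, -29.6, -0.0, 0, 0, 0.01], [15.2, -29.8, -0.0, 0, 0, 0.01], [14.9, -29.9, -0.0, 0, 0, 0.01], [14.6, -30.1, -0.0, 0, 0, 0.01]]
[ 497.94 -240.46  301.79  204.02]
```

Request:
{"method": "apply_moves", "body": {"rows": [[17.3,-28.7,0,0,0,0.01],[17.0,-28.8,0,0,0,0.01],[16.7,-29.0,0,0,0,0.01],[16.4,-29.2,0,0,0,0.01],[16.1,-29.3,0,0,0,0.01]]}}

```text
time: 8.57
tool_pos: [501.2, -74.2, 301.7]
tcp_rot: [180.0, -0.0, -153.1]
ft_force: [1.2, 0.4, -3.4]
finger_gap: 51.2
grip_force: 53.9
```

Request:
{"method": "apply_moves", "body": {"rows": [[15.8,-29.5,0,0,0,0.01],[15.5,-29.6,0,0,0,0.01],[15.2,-29.8,0,0,0,0.01],[14.9,-29.9,0,0,0,0.01],[14.6,-30.1,0,0,0,0.01]]}}

```text
time: 9.2
tool_pos: [497.4, -241.3, 301.6]
tcp_rot: [179.9, -0.0, -156.0]
ft_force: [0.1, -0.3, -4.4]
finger_gap: 51.0
grip_force: 53.9
```

Request:
{"method": "apply_moves", "body": {"rows": [[0,0,0,0,0,0],[0,0,0,0,0,0],[0,0,0,0,0,0],[0,0,0,0,0,0],[0,0,0,0,0,0]]}}

```text
time: 9.82
tool_pos: [498.0, -240.0, 301.9]
tcp_rot: [-180.0, 0.0, -155.9]
ft_force: [0.2, -0.3, -4.1]
finger_gap: 51.1
grip_force: 53.9
```

```bash

python3 - <<'E'
from h import *
import cv2
from bench import sense
s=sense();print(s)
for c in ('scene','top'):
    X,col,uv=cloud(c)
    n=np.hypot(X[:,0]-498,X[:,1]+240.5)
    P=X[(n<45)&(X[:,2]>208)&(X[:,2]<262)]
    # only lamp side: bright
    b=col[(n<45)&(X[:,2]>208)&(X[:,2]<262)].mean(1)
    for lo in range(208,262,12):
        Q=P[(P[:,2]>=lo)&(P[:,2]<lo+12)&(b>90)]
        if len(Q)>15: print(c,lo,len(Q),circ(Q),Q.mean(0))
    P=X[(n<45)&(X[:,2]>122)&(X[:,2]<133)]
    if len(P)>20: print('rim',len(P),circ(P))
X,p,uv,s=wcloud();cv2.imwrite('pics/w3.png',p[:,:,::-1])
n=np.hypot(X[:,0]-498,X[:,1]+240.5)
P=X[(n<45)&(X[:,2]>122)&(X[:,2]<133)];print('w rim',len(P),circ(P) if len(P)>20 else '')
p,d=eyes.snapshot('scene');cv2.imwrite('pics/s3.png',cv2.resize(p[120:260,210:380,::-1],None,fx=4,fy=4))
E
```

```text
{'time': 9.825, 'joint_pos': array([-3.10420220e+01, -9.38392762e-01,  8.66867532e+01,  1.91242797e-03,
        9.42401475e+01, -1.45105200e+02]), 'qd': array([-0.2960839 ,  0.1467028 , -0.03357252, -0.02515302,  0.03987098,
       -0.08657161]), 'joint_efforts': array([ 3.27561004e-02, -5.16294551e+01, -5.24758816e+01,  1.91742103e-03,
        5.49381104e-03,  2.51722609e-03]), 'tool_pos': array([ 498.04711924, -239.98212297,  301.94745487]), 'tcp_rot': array([-1.79991665e+02,  8.13854181e-03, -1.55936680e+02]), 'ft_force': array([ 0.18704895, -0.32621144, -4.08609467]), 'wrist_torque': array([ 1.42227479e-02,  9.21931454e-03, -2.46146221e-05]), 'grip_force': 53.94739922136068, 'finger_gap': 51.13196382862224}
scene 208 26 (array([ 498.22991512, -240.06897322]), np.float64(25.080344674178725)) [ 519.37136482 -241.22778166  214.56358699]
scene 220 57 (array([ 498.65901442, -239.7203854 ]), np.float64(24.682646883494836)) [ 517.11670814 -240.71686684  226.48981275]
scene 232 55 (array([ 498.72342821, -240.25241688]), np.float64(24.29489255909377)) [ 516.89635815 -243.84768523  238.20328508]
scene 244 52 (array([ 499.57112633, -240.06859892]), np.float64(23.825963819763437)) [ 518.43874839 -243.29537066  250.21977074]
scene 256 27 (array([ 497.63064293, -239.15943269]), np.float64(25.574394737741347)) [ 518.14326531 -239.83270394  258.90919426]
rim 148 (array([ 499.11886695, -240.67087095]), np.float64(35.21917315707839))
rim 70 (array([ 498.0827686 , -240.67519981]), np.float64(35.51327787841237))
w rim 596 (array([ 496.59804634, -239.91249667]), np.float64(35.21302167643794))
```

View pics/s3.png

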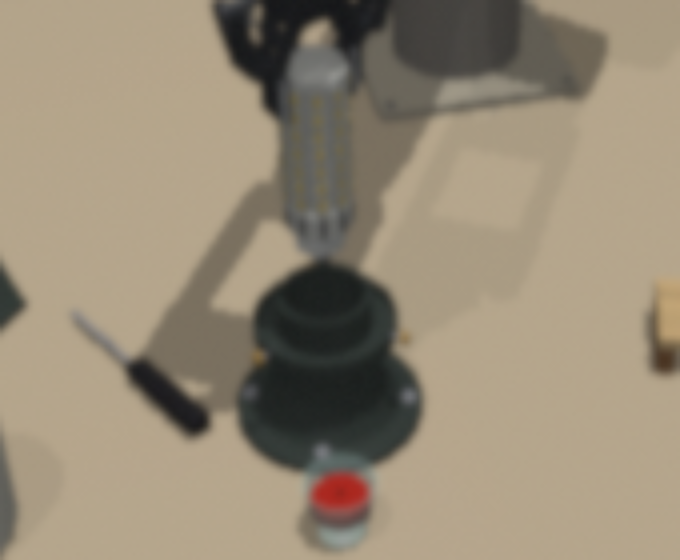

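The picture shows the lamp hanging straight above the neck (px 320,250 tip, neck opening 325,290). A small shift toward the holder centre is needed, then lower.

Request:
{"method": "apply_moves", "body": {"rows": [[-0.4,-1.1,20,0,0,0],[0,0,25,0,0,0],[0,0,25,0,0,0],[0,0,20,0,0,0],[0,0,10,0,0,0]]}}

```text
time: 10.65
tool_pos: [497.9, -240.9, 199.5]
tcp_rot: [179.9, -0.1, -156.0]
ft_force: [-0.1, -0.3, -3.5]
finger_gap: 50.8
grip_force: 54.1
```

Request:
{"method": "apply_moves", "body": {"rows": [[0,0,3,0,0,0],[0,0,3,0,0,0],[0,0,3,0,0,0],[0,0,2,0,0,0],[0,0,2,0,0,0]]}}

```text
time: 11.28
tool_pos: [498.9, -241.4, 188.9]
tcp_rot: [-180.0, 0.0, -156.0]
ft_force: [-0.8, -0.4, -2.9]
finger_gap: 50.5
grip_force: 54.1
```

Request:
{"method": "apply_moves", "body": {"rows": [[0,0,1.5,0,0,0],[0,0,1.5,0,0,0],[0,0,1.5,0,0,0],[0,0,1.5,0,0,0],[0,0,1,0,0,0]]}}

```text
time: 11.9
tool_pos: [498.7, -241.3, 181.7]
tcp_rot: [180.0, -0.0, -156.0]
ft_force: [-0.3, -0.5, -3.3]
finger_gap: 51.0
grip_force: 54.1
```

Request:
{"method": "apply_moves", "body": {"rows": [[0,0,1,0,0,0],[0,0,1,0,0,0],[0,0,0.5,0,0,0],[0,0,0.5,0,0,0],[0,0,0,0,0,0]]}}

```text
time: 12.52
tool_pos: [498.7, -241.3, 178.8]
tcp_rot: [180.0, -0.0, -156.0]
ft_force: [0.1, 0.1, -3.2]
finger_gap: 50.8
grip_force: 54.1
```

Request:
{"method": "apply_moves", "body": {"rows": [[0,0,0.7,0,0,0],[0,0,0.7,0,0,0],[0,0,0.6,0,0,0],[0,0,0.5,0,0,0],[0,0,0.5,0,0,0]]}}

```text
time: 13.15
tool_pos: [499.0, -241.3, 176.4]
tcp_rot: [-180.0, 0.0, -156.0]
ft_force: [-0.5, 0.4, 2.6]
finger_gap: 50.8
grip_force: 54.5
```

Request:
{"method": "apply_moves", "body": {"rows": [[0,0,0.5,0,0,0],[0,0,0.5,0,0,0],[0,0,0.5,0,0,0],[0,0,0.5,0,0,0],[0,0,0,0,0,0]]}}

```text
time: 13.78
tool_pos: [499.8, -241.8, 176.0]
tcp_rot: [-179.9, 0.1, -156.0]
ft_force: [-2.4, 1.8, 10.7]
finger_gap: 50.7
grip_force: 55.3
```

Request:
{"method": "apply_moves", "body": {"rows": [[0.5,0.8,-0.8,0,0,0],[0,0,0,0,0,0.15],[0,0,0,0,0,0.18],[0,0,0,0,0,0.18],[0,0,0,0,0,0.18]]}}

```text
time: 14.4
tool_pos: [499.1, -241.5, 175.6]
tcp_rot: [-179.9, 0.2, 164.2]
ft_force: [1.8, -1.1, 2.0]
finger_gap: 51.1
grip_force: 54.4
```

Request:
{"method": "apply_moves", "body": {"rows": [[0,0,0,0,0,0.18],[0,0,0,0,0,0.18],[0,0,0,0,0,0.18],[0,0,0,0,0,0.18],[0,0,0,0,0,0.18]]}}

```text
time: 15.02
tool_pos: [498.1, -241.6, 175.1]
tcp_rot: [-180.0, 0.1, 112.6]
ft_force: [-0.7, -1.7, 0.5]
finger_gap: 51.3
grip_force: 54.3
```

Request:
{"method": "apply_moves", "body": {"rows": [[0,0,0.4,0,0,0.18],[0,0,0.2,0,0,0.18],[0,0,0.2,0,0,0.18],[0,0,0.2,0,0,0.18],[0,0,0.2,0,0,0.18]]}}

```text
time: 15.65
tool_pos: [498.3, -241.9, 174.1]
tcp_rot: [179.9, 0.1, 61.0]
ft_force: [-0.3, -3.1, 1.9]
finger_gap: 50.7
grip_force: 54.5
```

Request:
{"method": "apply_moves", "body": {"rows": [[0,0,0.2,0,0,0.18],[0,0,0.2,0,0,0.18],[0,0,0.2,0,0,0.18],[0,0,0.2,0,0,0.18],[0,0,0.1,0,0,0.18]]}}

```text
time: 16.27
tool_pos: [498.2, -241.8, 173.2]
tcp_rot: [179.9, -0.0, 9.4]
ft_force: [-1.5, -2.1, 1.6]
finger_gap: 50.9
grip_force: 54.4
```

Request:
{"method": "apply_moves", "body": {"rows": [[0,0,0.2,0,0,0.18],[0,0,0.2,0,0,0.18],[0,0,0.2,0,0,0.18],[0,0,0.2,0,0,0.18],[0,0,0.1,0,0,0.18]]}}

```text
time: 16.9
tool_pos: [498.1, -241.6, 172.3]
tcp_rot: [180.0, -0.1, -42.1]
ft_force: [-1.0, -1.3, 2.9]
finger_gap: 50.7
grip_force: 54.5
```

```bash
python3 -c "
from bench import sense
s=sense();print({k:s[k] for k in ('joint_pos','tool_pos','ft_force','wrist_torque','tcp_rot')})"
```

```text
{'joint_pos': array([-3.11389293e+01,  2.24476346e+00,  9.70092856e+01, -5.65889855e-02,
        8.06613609e+01,  1.01000254e+02]), 'tool_pos': array([ 498.14790632, -241.5602621 ,  172.32551962]), 'ft_force': array([-0.98207208, -1.33190148,  2.94208702]), 'wrist_torque': array([-0.30779032,  0.42867768,  0.04993256]), 'tcp_rot': array([ 1.79961314e+02, -9.36888954e-02, -4.21300103e+01])}
```

Request:
{"method": "apply_moves", "body": {"rows": [[0,0,0.2,0,0,0.18],[0,0,0.2,0,0,0.18],[0,0,0.2,0,0,0.18],[0,0,0.1,0,0,0.18],[0,0,0,0,0,0.08]]}}

```text
time: 17.52
tool_pos: [498.4, -241.4, 171.5]
tcp_rot: [-179.9, -0.1, -87.9]
ft_force: [0.4, -0.9, 0.6]
finger_gap: 51.0
grip_force: 54.4
```

```bash
python3 -c "
from bench import sense
s=sense();print({k:s[k] for k in ('joint_pos','tool_pos','ft_force','wrist_torque','tcp_rot')})"
```

```text
{'joint_pos': array([-3.11295435e+01,  2.28425111e+00,  9.70563459e+01, -2.61563410e-02,
        8.05491690e+01,  1.46732620e+02]), 'tool_pos': array([ 498.44945389, -241.41345803,  171.50568668]), 'ft_force': array([ 0.40208722, -0.87140128,  0.56420739]), 'wrist_torque': array([-0.23188957, -0.10988488,  0.06896693]), 'tcp_rot': array([-1.79921990e+02, -8.20477952e-02, -8.78579490e+01])}
```

Request:
{"method": "apply_moves", "body": {"rows": [[0,0,0,0,0,0],[0,0,0,0,0,0],[0,0,0,0,0,0],[0,0,0,0,0,0],[0,0,0,0,0,-0.15]], "fingers": 80}}

```text
time: 18.15
tool_pos: [498.0, -240.8, 170.9]
tcp_rot: [180.0, 0.0, -78.8]
ft_force: [0.5, -0.4, 0.4]
finger_gap: 79.9
grip_force: 0.0
```

Request:
{"method": "apply_moves", "body": {"rows": [[0,0,0,0,0,-0.18],[0,0,0,0,0,-0.18],[0,0,0,0,0,-0.18],[0,0,0,0,0,-0.18],[0,0,0,0,0,-0.18]]}}

```text
time: 18.77
tool_pos: [497.9, -240.8, 170.9]
tcp_rot: [-180.0, 0.0, -27.1]
ft_force: [-0.2, 0.2, 0.8]
finger_gap: 80.1
grip_force: 0.0
```

Request:
{"method": "apply_moves", "body": {"rows": [[0,0,0,0,0,-0.18],[0,0,0,0,0,-0.18],[0,0,0,0,0,-0.18],[0,0,0,0,0,-0.18],[0,0,0,0,0,-0.18]]}}

```text
time: 19.4
tool_pos: [498.0, -240.7, 170.9]
tcp_rot: [-180.0, 0.0, 24.5]
ft_force: [0.5, 0.0, 0.3]
finger_gap: 80.0
grip_force: 0.0
```

Request:
{"method": "apply_moves", "body": {"rows": [[0,0,0,0,0,-0.18],[0,0,0,0,0,-0.18],[0,0,0,0,0,-0.18],[0,0,0,0,0,-0.18],[0,0,0,0,0,-0.18]]}}

```text
time: 20.02
tool_pos: [498.0, -240.8, 170.9]
tcp_rot: [-180.0, -0.0, 76.0]
ft_force: [-0.0, -0.5, 0.6]
finger_gap: 79.7
grip_force: 0.0
```

Request:
{"method": "apply_moves", "body": {"rows": [[0,0,0,0,0,-0.18],[0,0,0,0,0,-0.18],[0,0,0,0,0,-0.18],[0,0,0,0,0,-0.18],[0,0,0,0,0,-0.18]]}}

```text
time: 20.65
tool_pos: [498.0, -240.8, 170.9]
tcp_rot: [-180.0, -0.0, 127.6]
ft_force: [0.3, -0.0, -0.3]
finger_gap: 79.8
grip_force: 0.0
```

Request:
{"method": "apply_moves", "body": {"rows": [[0,0,0,0,0,-0.18],[0,0,0,0,0,-0.18],[0,0,0,0,0,-0.18],[0,0,0,0,0,-0.15],[0,0,0,0,0,0]]}}

```text
time: 21.28
tool_pos: [497.9, -240.8, 170.9]
tcp_rot: [-180.0, -0.0, 166.7]
ft_force: [-0.3, -0.6, 0.3]
finger_gap: 79.9
grip_force: 0.0
```

```bash
python3 - <<'E'
from h import *
import cv2
from bench import sense
s=sense();print(s['joint_pos'][5],s['tool_pos'])
X,col,uv=cloud('scene')
n=np.hypot(X[:,0]-498,X[:,1]+240.5)
for lo in (132,144,156,168,180,192):
    m=(n<40)&(X[:,2]>lo)&(X[:,2]<lo+12)&(col.mean(1)>90)
    if m.sum()>15: print(lo,m.sum(),circ(X[m]))
P=X[(n<30)];print('top',np.percentile(P[:,2],[90,95,99]))
E
```

```text
-107.85512322124941 [ 497.93645216 -240.78053146  170.86485833]
132 37 (array([ 504.78051012, -242.09980379]), np.float64(20.643709460571596))
144 40 (array([ 506.10600078, -242.05776655]), np.float64(19.6798734157665))
156 52 (array([ 499.74343029, -241.48718564]), np.float64(25.005814326746094))
168 52 (array([ 500.69543959, -241.63063582]), np.float64(24.41131326666435))
180 47 (array([ 499.61365303, -241.99848135]), np.float64(24.82405325790952))
192 58 (array([ 501.91518462, -242.36262277]), np.float64(23.634063624004636))
top [580.87222546 581.89662625 582.81213303]
```

Request:
{"method": "apply_moves", "body": {"rows": [[0,0,0,0,0,0],[0,0,0,0,0,0],[0,0,0,0,0,0],[0,0,0,0,0,0],[0,0,0,0,0,0]], "fingers": 40}}

```text
time: 21.95
tool_pos: [498.1, -241.0, 171.2]
tcp_rot: [-180.0, 0.0, 166.8]
ft_force: [-0.9, -0.6, 3.5]
finger_gap: 50.9
grip_force: 51.8
```

Request:
{"method": "apply_moves", "body": {"rows": [[0,0,0,0,0,0.1],[0,0,0.1,0,0,0.18],[0,0,0.2,0,0,0.18],[0,0,0.2,0,0,0.18],[0,0,0.2,0,0,0.18]]}}

```text
time: 22.58
tool_pos: [498.2, -240.9, 170.4]
tcp_rot: [180.0, 0.0, 119.5]
ft_force: [0.3, -0.5, 1.7]
finger_gap: 50.9
grip_force: 51.9
```

Request:
{"method": "apply_moves", "body": {"rows": [[0,0,0.2,0,0,0.18],[0,0,0.2,0,0,0.18],[0,0,0.2,0,0,0.18],[0,0,0.2,0,0,0.18],[0,0,0.1,0,0,0.18]]}}

```text
time: 23.2
tool_pos: [498.9, -241.0, 169.6]
tcp_rot: [179.9, -0.0, 67.9]
ft_force: [3.7, -2.4, 0.2]
finger_gap: 50.8
grip_force: 51.8
```

```bash
cat > q.py <<'E'
from bench import sense
s=sense();print(s['joint_pos'][5].round(1),s['tool_pos'].round(2),s['ft_force'].round(1),s['wrist_torque'].round(2),s['tcp_rot'].round(2))
E
python3 q.py
```

```text
-9.0 [ 498.91 -241.04  169.6 ] [ 3.7 -2.4  0.2] [-0.48 -0.87  0.1 ] [ 1.7986e+02 -1.0000e-02  6.7890e+01]
```

Request:
{"method": "apply_moves", "body": {"rows": [[0,0,0.2,0,0,0.18],[0,0,0.2,0,0,0.18],[0,0,0.2,0,0,0.18],[0,0,0.2,0,0,0.18],[0,0,0.1,0,0,0.18]]}}

```text
time: 23.82
tool_pos: [498.5, -241.3, 168.7]
tcp_rot: [179.9, -0.1, 16.3]
ft_force: [1.0, -2.0, 2.0]
finger_gap: 50.7
grip_force: 51.9
```

```bash
python3 q.py
```

```text
42.6 [ 498.55 -241.26  168.73] [ 1. -2.  2.] [-0.65 -0.43  0.  ] [ 1.7991e+02 -6.0000e-02  1.6320e+01]
```

Request:
{"method": "apply_moves", "body": {"rows": [[0,0,0.2,0,0,0.15],[0,0,0.2,0,0,0.15],[0,0,0.1,0,0,0.15],[0,0,0.1,0,0,0.15],[0,0,0.1,0,0,0.15]]}}

```text
time: 24.45
tool_pos: [498.2, -241.9, 168.5]
tcp_rot: [179.9, -0.1, -26.6]
ft_force: [-1.6, -3.6, 5.0]
finger_gap: 50.7
grip_force: 52.2
```

```bash
python3 q.py
```

```text
85.5 [ 498.17 -241.93  168.48] [-1.6 -3.6  5. ] [-1.17  0.46  0.49] [ 1.7989e+02 -1.0000e-01 -2.6580e+01]
```

Request:
{"method": "apply_moves", "body": {"rows": [[0,0,0,0,0,0.06],[0,0,0,0,0,0.06],[0,0,0,0,0,0.06],[0,0,0,0,0,0.06],[0,0,0,0,0,0]]}}

```text
time: 25.08
tool_pos: [498.3, -241.6, 168.4]
tcp_rot: [180.0, -0.1, -40.0]
ft_force: [-0.8, -3.0, 5.4]
finger_gap: 50.9
grip_force: 52.2
```

```bash
python3 q.py
```

```text
98.9 [ 498.29 -241.55  168.43] [-0.8 -3.   5.4] [-0.98  0.39  0.69] [ 1.7995e+02 -1.1000e-01 -4.0010e+01]
```

Request:
{"method": "apply_moves", "body": {"rows": [[0,0,0,0,0,0],[0,0,0,0,0,0],[0,0,0,0,0,0],[0,0,-5,0,0,0],[0,0,-20,0,0,0]], "fingers": 82}}

```text
time: 25.7
tool_pos: [497.1, -240.2, 192.2]
tcp_rot: [180.0, 0.2, -40.1]
ft_force: [1.3, 0.3, 0.5]
finger_gap: 81.7
grip_force: 0.0
```

Request:
{"method": "apply_moves", "body": {"rows": [[0,0,-30,0,0,0],[0,0,-30,0,0,0],[0,0,-30,0,0,0],[0,0,-20,0,0,0],[0,0,0,0,0,0]]}}

```text
time: 26.32
tool_pos: [498.8, -241.3, 305.4]
tcp_rot: [-180.0, -0.2, -40.1]
ft_force: [0.2, -0.4, -0.7]
finger_gap: 82.0
grip_force: 0.0
```

```bash
python3 q.py; python3 - <<'E'
from h import *
import cv2
def rep(X,col,tag):
    n=np.hypot(X[:,0]-498,X[:,1]+240.5)
    P=X[(n<40)&(X[:,2]>150)&(X[:,2]<235)];z=np.percentile(P[:,2],85);T=P[abs(P[:,2]-z)<5];print(tag,'top',len(T),np.median(T[:,2]),(T.max(0)+T.min(0))/2)
    for lo in (135,150,165,180,195):
        m=(n<32)&(X[:,2]>lo)&(X[:,2]<lo+15)
        if m.sum()>30: print(lo,m.sum(),circ(X[m]))
    m=(n<42)&(n>30)&(X[:,2]>122)&(X[:,2]<133)
    if m.sum()>20: print('rim',np.median(X[m,2]),circ(X[m]))
X,p,uv,s=wcloud();cv2.imwrite('pics/w5.png',p[:,:,::-1]);rep(X,0,'wrist')
X,col,uv=cloud('scene');rep(X,col,'scene')
p,d=eyes.snapshot('scene');cv2.imwrite('pics/s5.png',cv2.resize(p[120:260,210:380,::-1],None,fx=4,fy=4))
E
```

```text
98.9 [ 498.85 -241.34  305.37] [ 0.2 -0.4 -0.7] [0.   0.02 0.01] [-179.96   -0.24  -40.06]
wrist top 2728 208.4607237589316 [ 498.00858589 -239.39565855  208.00138983]
135 108 (array([ 498.27255363, -239.62689821]), np.float64(25.048352208661314))
150 120 (array([ 498.50840792, -239.67789356]), np.float64(25.010623736550397))
165 140 (array([ 498.427183  , -239.84880923]), np.float64(24.89168925856771))
180 138 (array([ 498.13430583, -239.1927183 ]), np.float64(25.903985353700055))
195 2843 (array([ 499.55691997, -240.3664258 ]), np.float64(18.245811755638506))
rim 127.45228083178475 (array([ 497.19710449, -240.09765048]), np.float64(34.928713792964324))
scene top 142 209.16768220656604 [ 499.6786434  -240.08520672  209.17843328]
135 59 (array([ 499.40927851, -240.23739372]), np.float64(24.733020702248727))
150 65 (array([ 500.87661785, -240.1995585 ]), np.float64(23.548264672399313))
165 63 (array([ 500.4254162, -240.3013263]), np.float64(23.92365629073567))
180 63 (array([ 500.10024008, -240.10275625]), np.float64(24.542352457108546))
195 136 (array([ 503.32858299, -240.2332875 ]), np.float64(20.165646945753103))
rim 127.95077830188504 (array([ 499.13051528, -240.68236785]), np.float64(35.226254413987384))
```

View pics/s5.png

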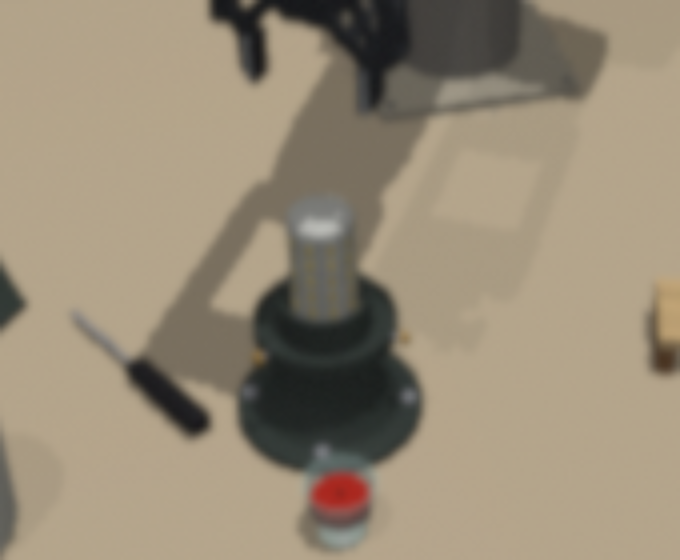

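The lamp stands straight in the neck (px 322,255). Its top is at 209 mm, the height expected when home, and at the end the torque rose while it stopped sinking. Handing in.

```bash
python3 -c "
from bench import job;print(job.hand_in())"
```

```text
the job is handed in; nothing more can be done
None
```

The lamp is screwed into the lantern, standing straight and released, and the job is handed in at about 26 s. The hand-in returned no verdict, and I judged it home from the final torque rise and its top height of about 209 mm, not from a centre-contact reading.

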